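# Lock the paint palette into its dock

## Robot

A 7-joint arm with a two-finger parallel gripper is mounted at the origin on the work surface. World frame = base frame: x ahead of the robot, y to its left, z up, the work surface at z = 0. Lengths are in m, angles in rad, forces in N, time in s.
With the tool pointing down it reaches from about 0.4 to 0.875 m from the base axis. Payload 19.3 kg.
Tool frame: the origin (TCP) lies on the centre line of the jaws, within the pads' length; the fingertips stand 11 mm ahead of it and the grasp point (between the pads) lies 8 mm behind it; y points along the fingers, x is the direction in which the jaws open and shut, and the axes are right-handed (so a half turn about y gives the same grasp; the last joint's range is limited). The gripper opens to 85 mm and grips with 20 to 120 N. Pads are 22 mm wide; open, the fingers measure 114 mm over their backs; the gripper's body (76 mm by 85 mm) begins 54 mm behind the grasp point. The pads swing forward as they close: fully open they stand 13 mm farther back than shut.
Start: joints at [1.096, 0.521, -0.036, 1.599, 0.021, 1.021, -0.113], TCP at [0.246, -0.574, 0.242] pointing down, gripper open.
Joint ranges: [-2.91, 2.91], [-0.3, 2.13], [-1.5, 1.42], [0.17, 2.43], [-1.26, 4.41], [0.16, 1.93], [-2.52, 2.52]. Speed limits (rad/s): [1.89, 1.89, 2.39, 2.39, 3.01, 3.01, 3.01].

## Interface

Orientations are given as [roll, pitch, yaw] about the fixed x, y, z axes, in that order (R = Rz(yaw) Ry(pitch) Rx(roll)).
In Python, from workcell import monitor, cams, bot gives the robot as it stands.
- The arm moves only by the tool send_rows, never from a script. Its argument "series" is text: rows parted by semicolons, each of 7 numbers parted by spaces: the turn, a rotation vector about the tool's x, y, z in rad, then the shift along the tool's x, y, z in mm, then the opening, from 0 (shut) to 1 (fully open). In form: ax ay az tx ty tz claw; .... A call has 1 to 20 rows; each row is the pose to reach, as a shift and turn from the pose commanded when the call began, along the tool's axes at that moment; what a row does not reach only later rows make up. A row lasts 1/12 s, in which the tool goes at most 41.7 mm and 7.16 degrees, less where a joint would pass 70% of its speed; a pose out of reach is approached as far as the arm can. A call with a gripper value outside its range is refused whole. The fingers move at their own pace and stop on an object; "force" is the grip in N (left out, the last holds). Time passes only in rows, so rows that repeat a pose let the fingers close. It gives the time, the measured TCP pose, the force and the opening at its end, in the units of the state.
- monitor.observe(): the state, without advancing time (a new reading comes with each control period).
- cams.grab_frame(name): name is "side" or "top"; returns the picture (480x640x3 uint8, red, green, blue); there is no depth.
- cams.get_calibration(name): a dict with "mtx" (3x3 intrinsics, pixels), "k1" (the pictures are not rectified: a ray, as slopes to the right and down, at radius r is drawn at 1 + k1 r^2 times it, then the intrinsics apply), "origin" and "attitude" of the camera in the world. Camera axes: x right, y down, z forward; pixel columns grow to the right and rows downward; lengths in m; the calibration is good to about 2 mm. A picture is of the moment at which its call begins. get_calibration takes no time and is no camera call.
- bot.job_done(): hands the job in, once; it reports no verdict.
The state is a dict: "clock": time; "qpos": joint angles; "qd": joint speeds; "joint_efforts": joint torques, N m; "position": TCP position; "tool_rot": TCP orientation; "force": force on the tool from outside, world axes, zero at the start; "moment": the same for the moment, N m; "grip_width": finger opening in m.
Only numpy, scipy, OpenCV 4.12 (cv2) and the standard library are available. Lean on these libraries where they do the work, as an engineer would, in place of code of your own. Each camera call takes 0.05 s, during which the arm holds its last target.

## Task

Get the painting corner ready: take the palette from the sloping stand, tuck its thin tongue under the dock's orange lip, then lower the other end until the palette lies flat in the dock, and push the red-headed pin down through the palette and the dock until it is fully home. Let go of everything, and do not knock over or push about the paint bottles and pots.

Things in the scene. Friction and masses are not known exactly. Their poses are not given: they have to be found in the camera images.
- dock: Palette dock, fixed: low grey deck 182 x 134 mm on steel feet, flat top 42 mm above the table. Origin: on the table under the middle of the seat; z up; own +x is the lip end (roughly away from the robot), -x the stop and hole end. Grey side guides 8 mm high, inner faces at y = +-52 mm, from x = -75 to +35 mm.
- dock_hole (a point): Centre of the upper mouth of the 15 mm round hole through the 12 mm thick deck, at x = -58 mm, y = 0, z = 42 mm in the dock's frame; below it is free space down to the table.
- dock_lip (a point): Middle of the orange lip's lower free edge: x = +65, y = 0, z = 54 mm in the dock's frame. The lip is 110 mm wide, 6 mm thick, and overhangs from an orange back wall whose inner face is at x = +77 mm: a slot 12 mm high and 12 mm deep.
- stand: Blue sloping display stand, fixed; a 176 x 134 mm board sloping 30 degrees, low edge at own +x (roughly away from the robot), where a ledge stands 8 mm proud of the board; the board's upper face is 66 mm above the table at the middle, about 110 mm at its high edge. Origin: on the table under the middle.
- palette: White rigid palette with coloured paint cakes and a black grip bar, 150 mm (own x) x 100 mm (y), 0.15 to 0.31 kg. Origin: centre of underside; z out of the painted face. 6 mm thick. Starts face up on the slope, tongue (+x end) down against the ledge, so its face leans 30 degrees away from the robot. Seated, its x axis points as the dock's and its underside is on the deck (42 mm).
- palette_hole (a point): Centre, on the underside, of the palette's 15 mm round hole: x = -58 mm, y = 0 in the palette's frame. Lies over dock_hole when seated.
- palette_tongue (a point): Middle of the tongue's end edge on the underside: x = +75 mm, y = 0, z = 0 in the palette's frame. The tongue is 4 mm thick, 80 mm wide, 20 mm long (x = +55 to +75 mm), flush with the underside.
- palette_grip (a point): Place to pinch the black grip bar across its 14 mm thickness (closing along the palette's x): x = 0, y = 0, z = 30 mm in the palette's frame, 24 mm above the painted face. The bar is 50 mm long (y) and its top is 46 mm above the underside.
- pin_holder: Grey block (face 50 x 60 mm) on a dark 110 x 80 mm foot, fixed, with a 12.5 mm hole, 48 mm deep, slanted 35 degrees from vertical, opening upward and towards own +x (roughly away from the robot). Its mouth is 67 mm above the table, 16 mm to own +x of the origin. Origin: on the table under the foot's middle.
- pin: Locking pin: steel shaft 10 mm diameter, 45 mm long, tip coned over 6 mm to 5 mm across; red cylindrical head above it, 24 mm diameter, 38 mm long; 0.04 to 0.09 kg. Origin: the tip; z runs up the axis to the head. Starts in the slanted holder, head's underside on the block. Fully home, its head rests on the palette and its tip is 3 mm above the table.
- pin_grip (a point): Place to pinch the red head: on the axis, 69 mm from the tip, 24 mm above the head's underside.
- blue_bottle: Bystander: upright blue paint bottle, 56 mm diameter, 165 mm tall. Origin: centre of its base.
- white_bottle: Bystander: upright white paint bottle, 54 mm diameter, 125 mm tall. Origin: centre of its base.
- green_pot: Bystander: green paint pot, 44 mm diameter, 65 mm tall. Origin: centre of its base.
- brown_pot: Bystander: brown paint pot with white cap, 48 mm diameter, 75 mm tall. Origin: centre of its base.
- dock_stop (a point): Middle of the upper inner edge of the orange stop bar at the other end: x = -77, z = 52 mm in the dock's frame, 10 mm above the deck. Only 142 mm lie between lip edge and stop, so the 150 mm palette goes in tilted, tongue first; 154 mm lie between back wall and stop.

How it is judged:
On the way, in this order (a step that is already met when the one before it is completed fails the run):
1. the palette's tongue is under the dock's lip while the other end is still raised (x of palette_tongue in the frame of dock above 0.0665 m and z of palette_tongue in the frame of dock between 0.038 and 0.053 m and y of palette_tongue in the frame of dock between -0.012 and 0.012 m and angle between palette's own z axis and vertical between 0.1 and 0.9 rad).
2. the palette lies flat in the dock, tongue under the lip, holes in line, pin not yet in (horizontal distance between palette_hole and dock_hole below 0.005 m and angle between palette's own z axis and vertical below 0.04 rad and z of palette in the frame of dock between 0.038 and 0.0455 m and x of palette_tongue in the frame of dock above 0.069 m and angle between the x axis of palette and the x axis of dock, either way round below 0.08 rad and not (horizontal distance between pin and dock_hole below 0.02 m)), for 0.2 s.
3. the pin is through both holes, fully home (horizontal distance between each of palette_hole, pin and dock_hole below 0.005 m and angle between palette's own z axis and vertical below 0.04 rad and z of palette in the frame of dock between 0.038 and 0.0455 m and x of palette_tongue in the frame of dock above 0.069 m and angle between the x axis of palette and the x axis of dock, either way round below 0.08 rad and z of pin in the frame of dock below 0.008 m and angle between pin's own z axis and vertical below 0.12 rad), for 0.2 s.
At the end, for the whole second after the job is handed in: Palette flat in the dock (tilt < 0.04 rad, underside within 4 mm of the deck), tongue under the lip, holes within 5 mm of each other; pin upright through both, tip less than 8 mm above the table; both at rest and let go; bottles and pots not moved over 30 mm or tipped (all of step 3 and linear speed of each of palette, pin below 0.02 m/s); the robot touches nothing.
It fails at once if a paint bottle or pot is pushed more than 30 mm or tipped (distance of any of blue_bottle, white_bottle, green_pot, brown_pot from where it was at the start of the episode above 0.03 m or angle between any of blue_bottle, white_bottle, green_pot, brown_pot's own z axis and vertical above 0.4 rad).
It also fails if it takes over 72 s, if anything falls off the work surface, if the arm or the gripper's body presses on something with over 40 N, if the wrist force passes 120 N, or if a joint passes its speed limit or range.

## Working session

There is one attempt and no reset: what is moved stays moved. The work goes in short steps, Python scripts to look and compute and a tool call to move; the robot and the scene stay as the last step left them, time stands still between calls to the robot, and variables do not carry over. Pictures are saved under pics/ and viewed, and the job is handed in when it is done.

Besides the shell and the picture viewer there is one more tool, called after "Call:" as name(argument=value, ...), one argument or row to a line, values as JSON. send_rows: Moves the arm, as the interface text tells. Its arguments: {"type":"object","properties":{"series":{"type":"string"},"force":{"type":"number"}},"required":["series"]}

```bash
ls; mkdir -p pics
python3 - <<'E'
from workcell import monitor, cams, bot
import cv2
print(monitor.observe())
for n in("side","top"):
    print(n,cams.get_calibration(n))
    cv2.imwrite(f"pics/{n}0.png",cams.grab_frame(n)[:,:,::-1])
E
```

```text
pics
{'clock': 0.0, 'qpos': array([ 1.09579978,  0.52200034, -0.03635673,  1.59998084,  0.02117637,
        1.02112283, -0.11276871]), 'qd': array([-0.00010269,  0.00062641, -0.00068418,  0.0001122 ,  0.0005322 ,
        0.00015827,  0.00194015]), 'joint_efforts': array([-7.76868674e-04, -9.27117920e+01,  1.97945796e+00, -3.69941032e+01,
        1.78076571e-02,  8.11851409e-03, -1.24710973e-04]), 'position': array([ 0.24600682, -0.57419884,  0.24174365]), 'tool_rot': array([-1.57084256e+00,  1.12673558e-03, -1.16596590e+00]), 'force': array([-0.05492541,  0.51338805,  0.11185206]), 'moment': array([-0.02321198,  0.00405121,  0.00562918]), 'grip_width': 0.08560043099437613}
side {'mtx': array([[552.25609545,   0.        , 320.2435329 ],
       [  0.        , 552.25609545, 230.17633442],
       [  0.        ,   0.        ,   1.        ]]), 'k1': -0.0966508952755983, 'origin': array([0.1157079 , 0.61971782, 0.73398522]), 'attitude': array([-2.28289329,  0.01586683, -2.54631394])}
top {'mtx': array([[602.06092257,   0.        , 319.03229865],
       [  0.        , 602.06092257, 243.61018354],
       [  0.        ,   0.        ,   1.        ]]), 'k1': -0.0345844613561761, 'origin': array([0.39981654, 0.01121288, 1.0424337 ]), 'attitude': array([-2.99669662e+00,  8.94866006e-04, -1.58139796e+00])}
```

View pics/side0.png

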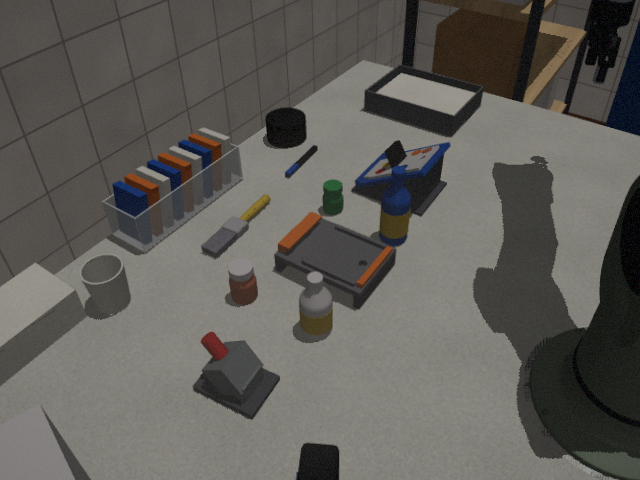

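View pics/top0.png

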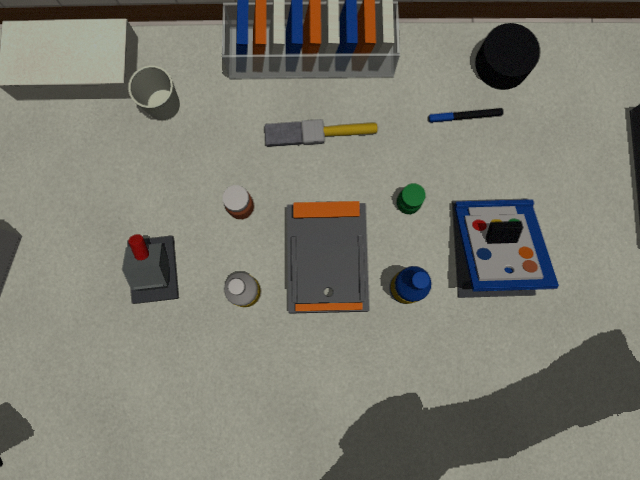

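```bash
cat > h.py <<'E'
import numpy as np, cv2
from scipy.spatial.transform import Rotation as R
from workcell import monitor, cams, bot
CAL={n:cams.get_calibration(n) for n in("side","top")}
def ray(n,uv):
    c=CAL[n];K=c["mtx"]
    d=np.array([c["k1"],0,0,0,0.])
    p=cv2.undistortPoints(np.array([[uv]],float),K,d)[0,0]
    v=R.from_euler("xyz",c["attitude"]).apply([p[0],p[1],1]);return c["origin"],v
def onz(n,uv,z):
    o,v=ray(n,uv);return o+v*(z-o[2])/v[2]
def proj(n,P):
    c=CAL[n]; q=R.from_euler("xyz",c["attitude"]).inv().apply(np.atleast_2d(P)-c["origin"])
    return cv2.projectPoints(q.astype(float),np.zeros(3),np.zeros(3),c["mtx"],np.array([c["k1"],0,0,0,0.]))[0][:,0]
def tri(uvs,uvt):
    A=[];b=[]
    for n,uv in(("side",uvs),("top",uvt)):
        o,v=ray(n,uv);v/=np.linalg.norm(v);P=np.eye(3)-np.outer(v,v);A.append(P);b.append(P@o)
    return np.linalg.lstsq(np.vstack(A),np.hstack(b),rcond=None)[0]
E
python3 - <<'E'
from h import *
t=cv2.imread("pics/top0.png");s=cv2.imread("pics/side0.png")
def crop(im,x0,y0,x1,y1,k,f): cv2.imwrite(f,cv2.resize(im[y0:y1,x0:x1],None,fx=k,fy=k,interpolation=cv2.INTER_CUBIC))
crop(t,275,190,375,320,4,"pics/c_dock.png")
crop(t,445,190,565,300,5,"pics/c_pal.png")
crop(t,110,225,190,310,6,"pics/c_pin.png")
crop(s,340,130,460,250,5,"pics/c_sst.png")
hsv=cv2.cvtColor(t,cv2.COLOR_BGR2HSV)
def blobs(lo,hi,name,im=hsv):
    m=cv2.inRange(im,np.array(lo),np.array(hi));n,l,st,ce=cv2.connectedComponentsWithStats(m)
    for i in range(1,n):
        if st[i,4]>60: 
            c=np.argwhere(l==i)[:,::-1].astype(np.float32); print(name,st[i],ce[i].round(1),cv2.minAreaRect(c))
blobs((5,150,100),(20,255,255),"orange")
blobs((0,150,60),(4,255,255),"red")
blobs((50,100,40),(80,255,255),"green")
blobs((105,150,60),(125,255,255),"blue")
E
```

```text
orange [255   0  12  44 496] [260.3  21.2] ((260.5, 21.5), (43.0, 11.0), 90.0)
orange [309   0  12  44 478] [315.   21.2] ((314.5, 21.5), (43.0, 11.0), 90.0)
orange [364   0  12  43 469] [369.6  21. ] ((369.6198425292969, 20.995208740234375), (42.40609359741211, 10.831338882446289), 87.70938873291016)
orange [293 201  67  17 995] [325.7 209. ] ((325.9333190917969, 208.8991241455078), (15.07197093963623, 66.2090072631836), 88.53119659423828)
orange [519 247  14  12 129] [525.6 252.2] ((525.5, 252.00001525878906), (13.435027122497559, 10.606600761413574), 45.0)
orange [523 260  14  12 127] [529.4 265.7] ((529.5, 266.0000305175781), (13.435027122497559, 10.60660171508789), 45.0)
orange [295 303  67   8 478] [327.9 306.4] ((328.0, 306.5), (7.0, 66.0), 90.0)
red [473 220  14  11  95] [478.6 224.5] ((479.00006103515625, 224.5000457763672), (12.020814895629883, 10.60660171508789), 45.0)
red [128 235  20  25 321] [137.9 246.7] ((138.2413787841797, 247.10345458984375), (25.62595558166504, 14.484235763549805), 68.19859313964844)
green [400 184  25  28 485] [412.7 196.5] ((412.4739685058594, 197.41908264160156), (22.960636138916016, 27.5983829498291), 8.746162414550781)
blue [237   0  11  44 479] [242.1  21.7] ((242.0, 21.5), (43.0, 10.0), 90.0)
blue [291   0  12  44 511] [296.4  21.6] ((296.4999694824219, 21.499996185302734), (10.999998092651367, 42.99999237060547), 0.0)
blue [346   0  11  43 470] [351.   21.1] ((351.0, 21.0), (42.0, 10.0), 90.0)
blue [429 113  25   8 160] [441.3 116.6] ((441.0643615722656, 116.64356231689453), (6.666749477386475, 24.07990074157715), 84.2894058227539)
blue [ 456  200  102   91 2631] [509.4 248.2] ((506.1402893066406, 244.4700927734375), (103.99324035644531, 83.82051086425781), 77.9574203491211)
blue [477 249  14  11 118] [483.8 253.7] ((483.5, 254.0), (10.0, 13.0), 90.0)
blue [398 267  33  34 695] [415.6 284.9] ((414.0, 283.5), (33.0, 32.0), 90.0)
```

View pics/c_dock.png

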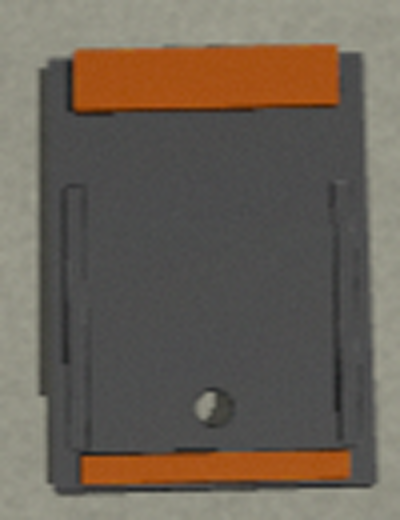

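View pics/c_pal.png

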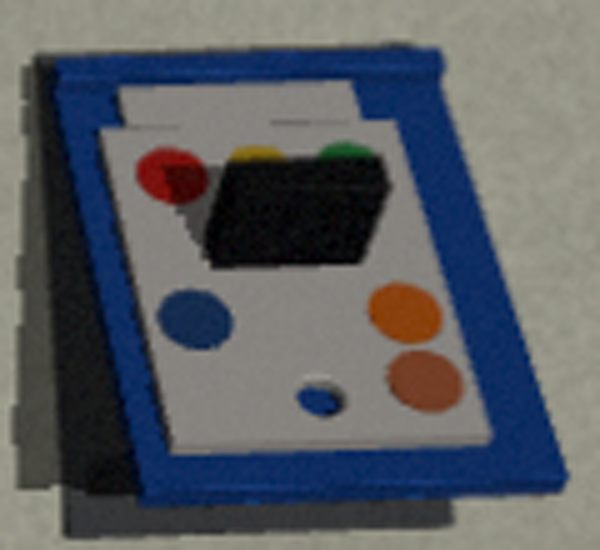

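View pics/c_pin.png

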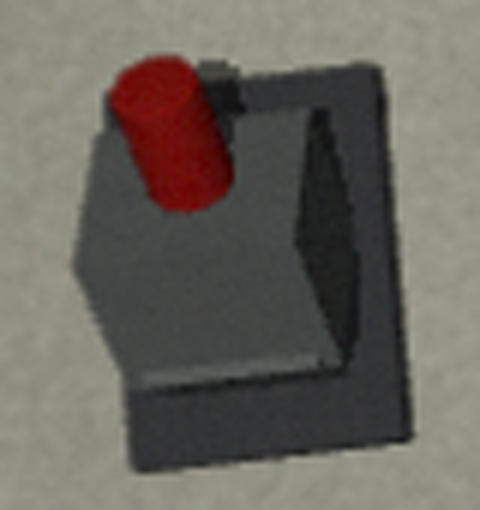

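View pics/c_sst.png

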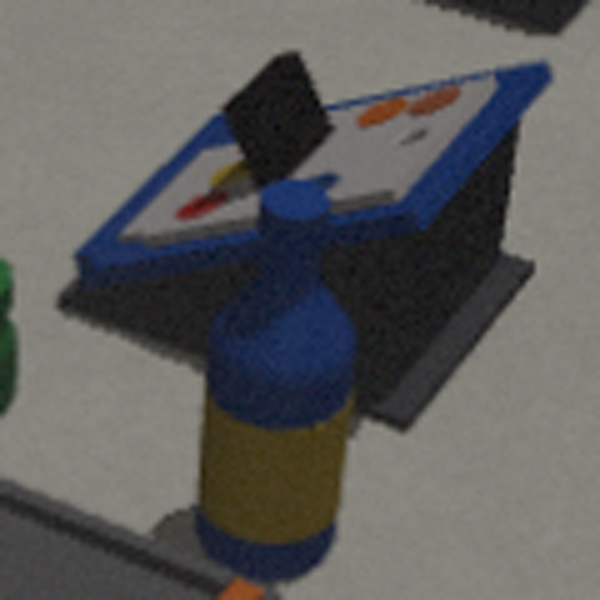

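Run:
```python
from h import *
np.set_printoptions(precision=4,suppress=True)
D=lambda x,y:(275+x/4-.4,190+y/4-.4)
P=lambda x,y:(445+x/5-.4,190+y/5-.4)
S=lambda x,y:(340+x/5-.4,130+y/5-.4)
N=lambda x,y:(110+x/6-.4,225+y/6-.4)
print("hole",onz("top",D(214,408),.042))
a,b=onz("top",D(82,453),.052),onz("top",D(350,451),.052);print("stop",a,b,(a+b)/2,a-b)
a,b=onz("top",D(75,112),.060),onz("top",D(338,104),.060);print("lip",a,b,(a+b)/2,a-b)
c=[onz("top",D(*q),.042) for q in((50,488),(375,484),(360,53),(48,60))];print("deck",np.array(c),np.mean(c,0))
print("-- stand high edge")
a,b=onz("top",P(143,490),.110),onz("top",P(567,478),.110);print(a,b,a-b)
print("foot",[onz("top",P(*q),.0) for q in((65,537),(450,525))])
print("palette hole tri",tri(S(415,136),P(320,399)))
print("grip top corner far-right tri", tri(S(293,53),P(382,155)),tri(S(332,128),P(390,187)))
print("pal near-right corner", onz("top",P(490,441),.066+.0375+.005),"left",onz("top",P(172,452),.1085))
print("-- pin: head top ctr, foot")
print([onz("top",N(*q),.005) for q in((135,470),(412,437),(380,65))])
print("head top", onz("top",N(155,88),.09))
```

```text
hole [ 0.4651 -0.0036  0.042 ]
stop [0.4466 0.0508 0.052 ] [ 0.4462 -0.059   0.052 ] [ 0.4464 -0.0041  0.052 ] [0.0004 0.1099 0.    ]
lip [0.5873 0.0527 0.06  ] [ 0.5895 -0.0565  0.06  ] [ 0.5884 -0.0019  0.06  ] [-0.0022  0.1092  0.    ]
deck [[ 0.4328  0.0645  0.042 ]
 [ 0.433  -0.0698  0.042 ]
 [ 0.6148 -0.0675  0.042 ]
 [ 0.6132  0.0648  0.042 ]] [ 0.5235 -0.002   0.042 ]
-- stand high edge
[ 0.4643 -0.2279  0.11  ] [ 0.4664 -0.3609  0.11  ] [-0.0021  0.133   0.    ]
foot [array([ 0.456 , -0.2283,  0.    ]), array([ 0.4585, -0.3627,  0.    ])]
palette hole tri [ 0.4902 -0.2887  0.1015]
grip top corner far-right tri [ 0.5644 -0.3133  0.1045] [ 0.5572 -0.333   0.0586]
pal near-right corner [ 0.4784 -0.338   0.1085] left [ 0.4761 -0.2379  0.1085]
-- pin: head top ctr, foot
[array([0.4513, 0.3338, 0.005 ]), array([0.4601, 0.2541, 0.005 ]), array([0.5684, 0.2659, 0.005 ])]
head top [0.549  0.3054 0.09  ]
```

```bash
cat >> h.py <<'E'
def frame(yaw,tilt): # tilt about own y: x axis points down ahead
    return R.from_euler("ZY",[yaw,tilt])
def draw(n,im,pts,col=(255,0,255),k=1,off=(0,0)):
    for p in proj(n,pts): cv2.circle(im,tuple(int(round(v)) for v in ((p-off)*k+ (k-1)/2)),2,col,-1)
E
python3 - <<'E'
from h import *
np.set_printoptions(precision=4,suppress=True)
Rp=frame(.02,np.pi/6);op=np.array([.5383,-.2875,.0673])
pts=[(75,40,0),(75,-40,0),(75,40,4),(75,-40,4),(-75,50,6),(-75,-50,6),(55,50,6),(55,-50,6),(-58,0,6)]+[(a,b,46) for a in(-7,7) for b in(-25,25)]
pal=op+Rp.apply(np.array(pts)/1000)
Rd=frame(.012,0);od=np.array([.5234,-.003,0])
dp=[(65,55,60),(65,-55,60),(83,55,60),(83,-55,60),(-77,55,52),(-77,-55,52),(-58,0,42),(-91,67,42),(-91,-67,42),(91,67,42),(91,-67,42)]
dk=od+Rd.apply(np.array(dp)/1000)
Rh=frame(.11,0);oh=np.array([.51,.30,0]);
ax=Rh.apply(frame(0,np.radians(35)).apply([0,0,1]));m=oh+Rh.apply([.016,0,.067])
e1=Rh.apply([0,1,0]);e2=np.cross(ax,e1)
pn=[m+ax*l+.012*(np.cos(t)*e1+np.sin(t)*e2) for l in(0,.038) for t in np.arange(0,6.2,.78)]
ft=oh+Rh.apply(np.array([(a,b,5) for a in(-55,55) for b in(-40,40)])/1000)
for n,regs in(("top",[(275,190,375,320),(445,190,565,300),(110,225,190,310)]),("side",[(265,200,405,310),(340,130,460,250),(180,320,290,420)])):
    im=cv2.imread(f"pics/{n}0.png");o=[]
    for i,(r,p) in enumerate(zip(regs,(dk,pal,np.vstack([pn,ft])))):
        k=3 if n=="top" and i==0 else 2.9
        k=3
        c=cv2.resize(im[r[1]:r[3],r[0]:r[2]],None,fx=k,fy=k,interpolation=cv2.INTER_CUBIC)
        draw(n,c,p,k=k,off=np.array(r[:2])); o.append(cv2.copyMakeBorder(c,0,400-c.shape[0],0,0,cv2.BORDER_CONSTANT))
    o=np.hstack(o);cv2.imwrite(f"pics/ov_{n}.png",cv2.resize(o,(800,int(o.shape[0]*800/o.shape[1])),interpolation=cv2.INTER_AREA) if o.shape[1]>800 else o)
# bystanders: cap tops
print("blue",onz("top",(420,276),.165),"white",onz("top",(236.5,287),.125),"green",onz("top",(413,192),.065),"brown",onz("top",(236,197),.075))
E
```

```text
blue [ 0.4784 -0.1365  0.165 ] white [0.4682 0.1372 0.125 ] green [ 0.6275 -0.1466  0.065 ] brown [0.6199 0.1463 0.075 ]
```

View pics/ov_top.png

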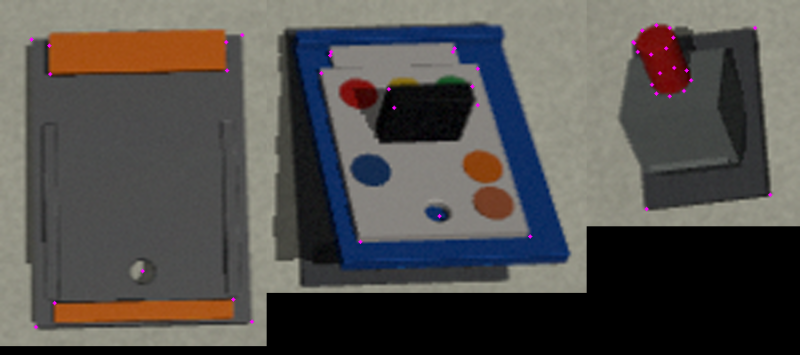

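View pics/ov_side.png

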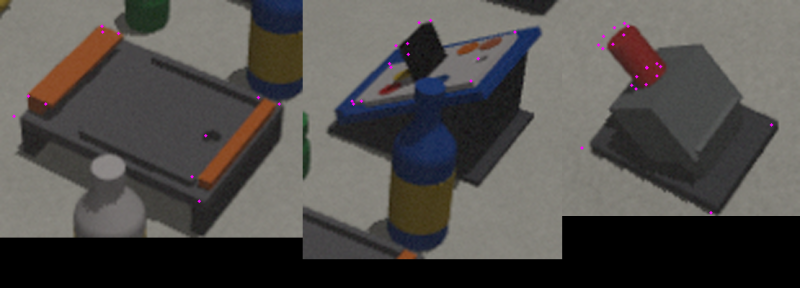

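```bash
cat >> h.py <<'E'
def tool(yaw,tilt,flip=0):
    # tool y = -(own z); tool x = own x (flip=0) or own y (flip=1)
    Q=frame(yaw,tilt).as_matrix()
    y=-Q[:,2]; x=Q[:,0] if not flip else Q[:,1]
    return R.from_matrix(np.c_[x,y,np.cross(x,y)])
def cur():
    s=monitor.observe();return s["position"],R.from_euler("xyz",s["tool_rot"]),s
def rel(p0,R0,p,Rt):
    return np.round((R0.inv()*Rt).as_rotvec(),3),np.round(R0.inv().apply(np.array(p)-p0)*1000,1)
E
cat > plan.py <<'E'
from h import *
E
python3 - <<'E'
from h import *
p0,R0,s=cur()
Rp=frame(.02,np.pi/6);op=np.array([.5383,-.2875,.0673])
T=tool(.02,np.pi/6)
for z in(.023,.023+.075,.023+.16):
    p=op+Rp.apply([0,0,z]);print(z,p.round(4),*rel(p0,R0,p,T))
print(T.as_euler("xyz"))
E
```

```text
0.023 [ 0.5498 -0.2873  0.0872] [-0.311 -1.157  0.459] [-144.   154.7  392.3]
0.098 [ 0.5873 -0.2865  0.1522] [-0.311 -1.157  0.459] [-130.    89.7  427. ]
0.183 [ 0.6298 -0.2857  0.2258] [-0.311 -1.157  0.459] [-114.1   16.1  466.4]
[-1.57079633  0.52359878  0.02      ]
```

Call:
send_rows(
  series="-0.155 -0.578 0.23 -57 0 233 1;-0.155 -0.578 0.23 -57 0 233 1;-0.155 -0.578 0.23 -57 0 233 1;-0.155 -0.578 0.23 -57 0 233 1;-0.155 -0.578 0.23 -57 0 233 1;-0.155 -0.578 0.23 -57 0 233 1;-0.311 -1.157 0.459 -114 16 466 1;-0.311 -1.157 0.459 -114 16 466 1;-0.311 -1.157 0.459 -114 16 466 1;-0.311 -1.157 0.459 -114 16 466 1;-0.311 -1.157 0.459 -114 16 466 1;-0.311 -1.157 0.459 -114 16 466 1;-0.311 -1.157 0.459 -114 16 466 1;-0.311 -1.157 0.459 -114 16 466 1;-0.311 -1.157 0.459 -114 16 466 1",
)

```text
clock: 1.35
position: [0.6292, -0.2866, 0.2258]
tool_rot: [-1.573, 0.524, 0.018]
force: [0.1, -0.9, -0.2]
grip_width: 0.0851
```

Run:
```python
from h import *
for n in("side","top"): cv2.imwrite(f"pics/{n}1.png",cams.grab_frame(n)[:,:,::-1])
p0,R0,s=cur();print(p0,s["tool_rot"])
def f(n,r,k):
    im=cv2.imread(f"pics/{n}1.png");c=cv2.resize(im[r[1]:r[3],r[0]:r[2]],None,fx=k,fy=k,interpolation=cv2.INTER_CUBIC)
    P=p0+R0.apply(np.array([(0,0,0),(0,.011,0),(.0425,-.002,0),(-.0425,-.002,0)]))
    draw(n,c,P,k=k,off=np.array(r[:2]));return c
a=f("top",(420,130,580,290),2.5);b=f("side",(320,60,480,220),2.5)
cv2.imwrite("pics/g1.png",np.hstack([a,b]))
```

```text
[ 0.62874383 -0.2876056   0.22675864] [-1.57349079  0.52303212  0.01643302]
```

View pics/g1.png

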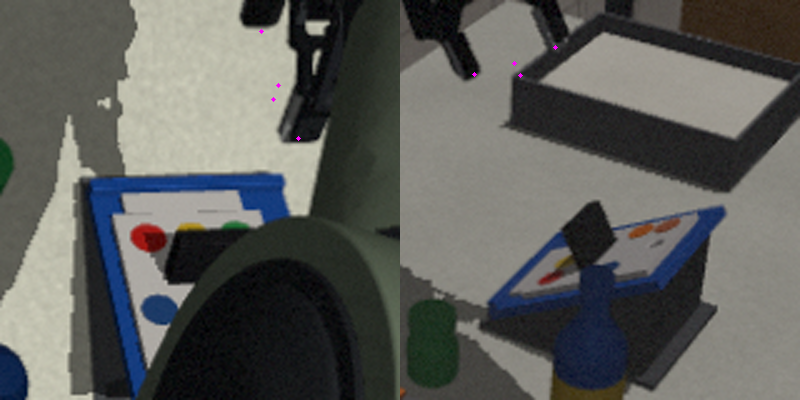

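Run:
```python
from h import *
p0,R0,s=cur()
Rp=frame(.02,np.pi/6);op=np.array([.5383,-.2875,.0673])
T=tool(.02,np.pi/6)
for z in(.023,.095):
    p=op+Rp.apply([0,0,z]);print(z,p.round(4),*rel(p0,R0,p,T))
```

```text
0.023 [ 0.5498 -0.2873  0.0872] [ 0.001 -0.003  0.001] [  1.3 160.3   2.1]
0.095 [ 0.5858 -0.2866  0.1496] [ 0.001 -0.003  0.001] [ 1.4 88.3  2. ]
```

Call:
send_rows(
  series="0 0 0 1 30 0 1;0 0 0 1 60 1 1;0 0 0 1 85 1 1;0 0 0 1 105 1 1;0 0 0 1 125 1 1;0 0 0 1 142 1 1;0 0 0 1 152 1 1;0 0 0 1 159 1 1;0 0 0 1 159 1 1;0 0 0 1 159 1 1",
  force=60,
)

```text
clock: 2.28
position: [0.5513, -0.2873, 0.0887]
tool_rot: [-1.573, 0.522, 0.018]
force: [0.7, 0.1, 0.3]
grip_width: 0.0858
```

Run:
```python
from h import *
p0,R0,s=cur();print(s["position"],s["force"])
n="side";cv2.imwrite(f"pics/{n}2.png",cams.grab_frame(n)[:,:,::-1])
r=(340,60,500,220);k=4
im=cv2.imread(f"pics/{n}2.png");c=cv2.resize(im[r[1]:r[3],r[0]:r[2]],None,fx=k,fy=k,interpolation=cv2.INTER_CUBIC)
cv2.imwrite("pics/g2.png",c[:600])
```

```text
[ 0.55126932 -0.2873099   0.08873816] [0.6625093  0.12726756 0.28509399]
```

View pics/g2.png

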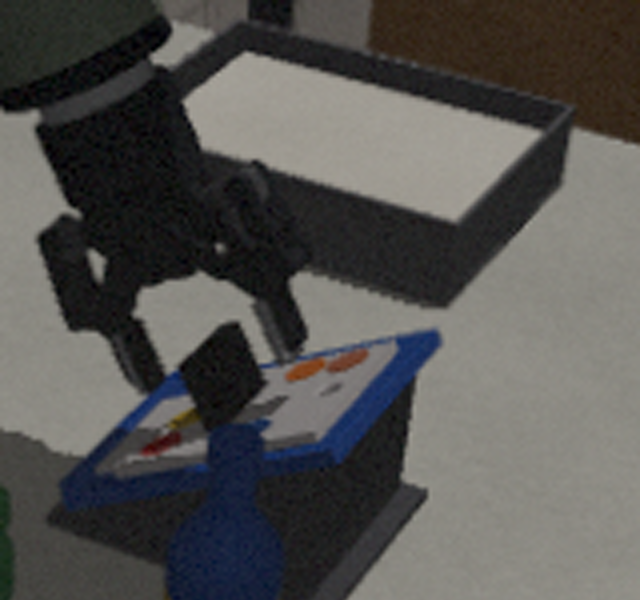

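Call:
send_rows(
  series="0 0 0 0 0 0 0.4;0 0 0 0 0 0 0.3;0 0 0 0 0 0 0.25;0 0 0 0 0 0 0.2;0 0 0 0 0 0 0.1;0 0 0 0 0 0 0;0 0 0 0 0 0 0;0 0 0 0 0 0 0;0 0 0 0 0 0 0",
  force=80,
)

```text
clock: 3.08
position: [0.5514, -0.2869, 0.0882]
tool_rot: [-1.572, 0.522, 0.019]
force: [4.4, 1.2, 1.7]
grip_width: 0.013
```

Call:
send_rows(
  series="0 0 0 0 -5 0 0;0 0 0 0 -15 0 0;0 0 0 0 -30 0 0;0 0 0 -15 -60 0 0;0 0 0 -30 -90 0 0;0 0 0 -50 -120 0 0;0 0 0 -70 -150 0 0;0 0 0 -85 -170 0 0;0 0 0 -85 -180 0 0;0 0 0 -85 -180 0 0;0 0 0 -85 -180 0 0",
)

```text
clock: 4.0
position: [0.5674, -0.2861, 0.2864]
tool_rot: [-1.572, 0.523, 0.019]
force: [-0.8, -0.3, -3.3]
grip_width: 0.0127
```

Run:
```python
from h import *
p0,R0,s=cur();print(s["position"],s["force"],s["moment"],s["grip_width"])
for n in("side","top"): cv2.imwrite(f"pics/{n}3.png",cams.grab_frame(n)[:,:,::-1])
```

```text
[ 0.56744687 -0.28611039  0.28642366] [-0.80083578 -0.27011797 -3.33671186] [ 0.01591303 -0.87306572 -0.02740871] 0.012704861069117218
```

View pics/side3.png

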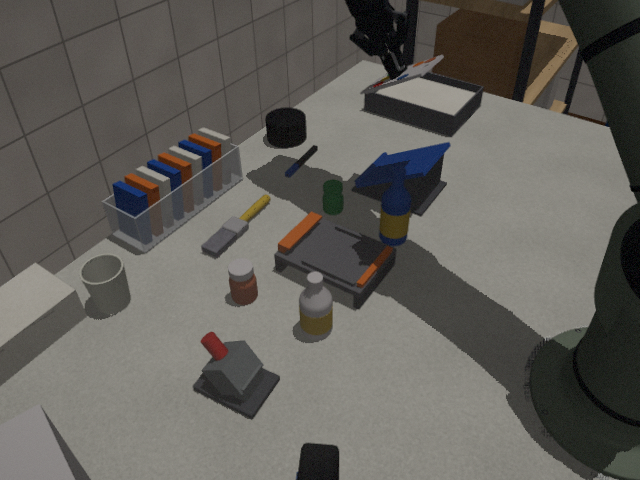

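View pics/top3.png

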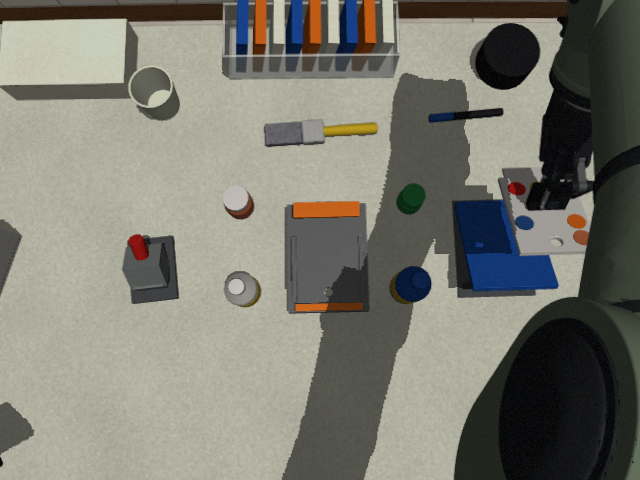

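```bash
cat >> h.py <<'E'
OD=np.array([.5234,-.003,0]);YD=.012
TCPP=np.array([0,0,.0246])  # TCP in palette frame
def palpose(tx,ty,tz,tilt,od=None,yd=None,tcpp=None):
    od=OD if od is None else od; yd=YD if yd is None else yd; tcpp=TCPP if tcpp is None else tcpp
    Q=frame(yd,tilt)
    tip=od+frame(yd,0).apply(np.array([tx,ty,tz])/1000)
    o=tip-Q.apply([.075,0,0])
    return o+Q.apply(tcpp),tool(yd,tilt)
E
python3 - <<'E'
from h import *
p0,R0,s=cur()
for a in((50,0,190,.26),(50,0,110,.26),(50,0,60,.26),(70,0,46,.26)):
    p,T=palpose(*a);print(a,p.round(4),*rel(p0,R0,p,T))
E
```

```text
(50, 0, 190, 0.26) [ 0.5072 -0.0032  0.2331] [ 0.004  0.007 -0.265] [-20.6  72.  284.1]
(50, 0, 110, 0.26) [ 0.5072 -0.0032  0.1531] [ 0.004  0.007 -0.265] [ 19.5 141.2 284.2]
(50, 0, 60, 0.26) [ 0.5072 -0.0032  0.1031] [ 0.004  0.007 -0.265] [ 44.5 184.5 284.2]
(70, 0, 46, 0.26) [ 0.5272 -0.003   0.0891] [ 0.004  0.007 -0.265] [ 68.9 186.6 284. ]
```

Call:
send_rows(
  series="0 0 -0.04 -6 3 35 0;0 0 -0.08 -12 6 71 0;0 0 -0.12 -18 10 106 0;0 0 -0.16 -24 13 142 0;0 0 -0.2 -30 16 177 0;0 0 -0.24 -36 20 213 0;0 0.007 -0.265 -42 23 248 0;0.004 0.007 -0.265 -47 26 284 0;0.004 0.007 -0.265 -30 55 284 0;0.004 0.007 -0.265 -15 85 284 0;0.004 0.007 -0.265 0 110 284 0;0.004 0.007 -0.265 15 133 284 0;0.004 0.007 -0.265 20 141 284 0;0.004 0.007 -0.265 20 141 284 0;0.004 0.007 -0.265 20 141 284 0",
)

```text
clock: 5.35
position: [0.5085, -0.0036, 0.1543]
tool_rot: [-1.571, 0.259, 0.012]
force: [0.4, -0.3, -2.6]
grip_width: 0.0128
```

Run:
```python
from h import *
for n in("side","top"): cv2.imwrite(f"pics/{n}4.png",cams.grab_frame(n)[:,:,::-1])
p0,R0,s=cur();print(s["position"],s["tool_rot"],s["force"],s["moment"],s["grip_width"])
T=TCPP
Q=R.from_matrix(np.c_[R0.as_matrix()[:,0],-R0.as_matrix()[:,2]*-1,-R0.as_matrix()[:,1]])
Q=R.from_matrix(np.c_[R0.apply([1,0,0]),np.cross(-R0.apply([0,1,0]),R0.apply([1,0,0])),-R0.apply([0,1,0])])
o=p0-Q.apply(TCPP)
pts=[(75,40,4),(75,-40,4),(-75,50,6),(-75,-50,6),(55,50,6),(55,-50,6),(-58,0,6)]
P=o+Q.apply(np.array(pts)/1000)
for n,r in(("top",(260,170,390,330)),("side",(250,120,450,280))):
    k=4
    im=cv2.imread(f"pics/{n}4.png");c=cv2.resize(im[r[1]:r[3],r[0]:r[2]],None,fx=k,fy=k,interpolation=cv2.INTER_CUBIC)
    draw(n,c,P,k=k,off=np.array(r[:2]));cv2.imwrite(f"pics/g4{n}.png",c[:600])
```

```text
[ 0.50918954 -0.00357334  0.15527711] [-1.57111112  0.25644303  0.01156652] [ 0.40932928  0.22620116 -2.5620224 ] [-0.0393163  -0.47576122 -0.00926042] 0.01289739508556097
```

View pics/g4top.png

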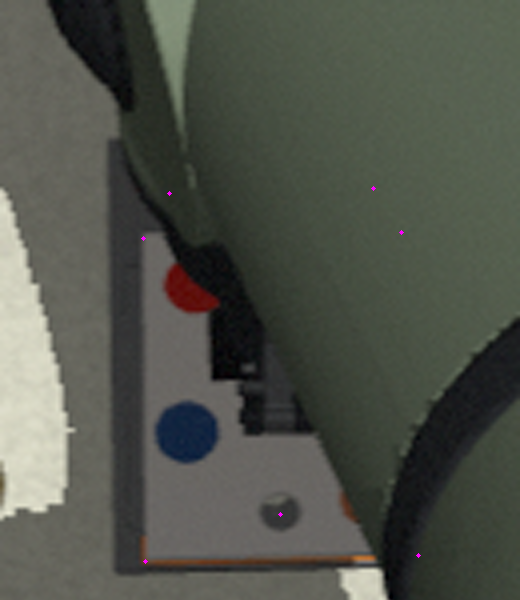

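View pics/g4side.png

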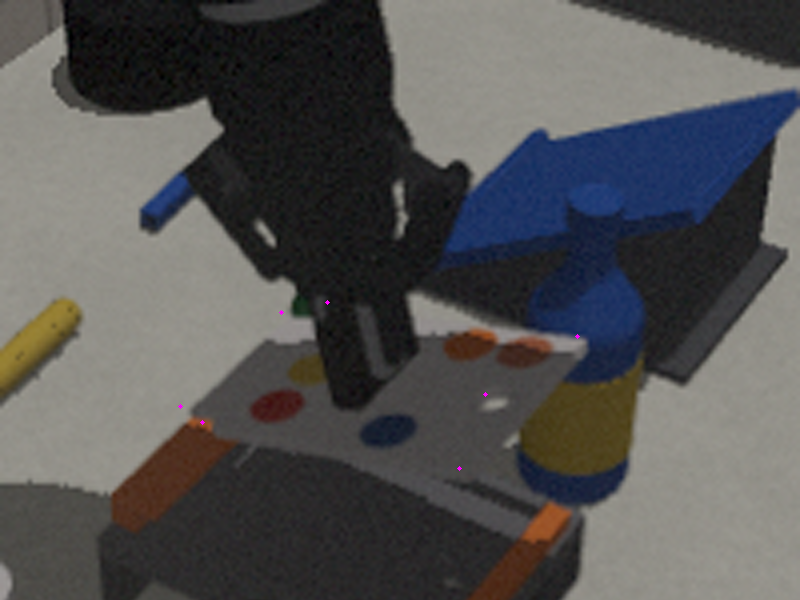

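Run:
```python
from h import *
dp=[(65,55,60),(65,-55,60),(-77,55,52),(-77,-55,52),(-58,0,42),(-91,67,42),(-91,-67,42),(91,67,42),(65,55,54)]
dk=OD+frame(YD,0).apply(np.array(dp)/1000)
n="side";r=(265,200,405,310);k=5
im=cv2.imread(f"pics/{n}0.png");c=cv2.resize(im[r[1]:r[3],r[0]:r[2]],None,fx=k,fy=k,interpolation=cv2.INTER_CUBIC)
c=cv2.convertScaleAbs(c,alpha=1.6)
draw(n,c,dk,k=k,off=np.array(r[:2]));cv2.imwrite("pics/dk.png",c)
n="side";r=(280,180,410,260);k=6
im=cv2.imread(f"pics/{n}4.png");c=cv2.resize(im[r[1]:r[3],r[0]:r[2]],None,fx=k,fy=k,interpolation=cv2.INTER_CUBIC)
cv2.imwrite("pics/dk2.png",cv2.convertScaleAbs(c,alpha=2))
```

```text
(no output)
```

View pics/dk.png

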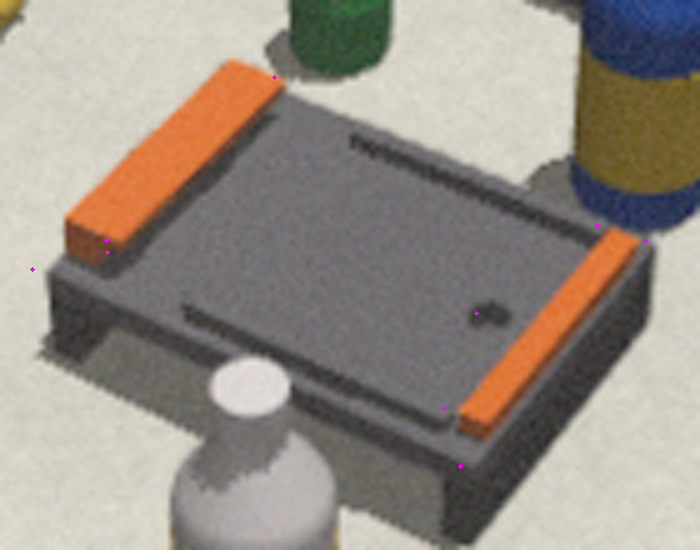

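View pics/dk2.png

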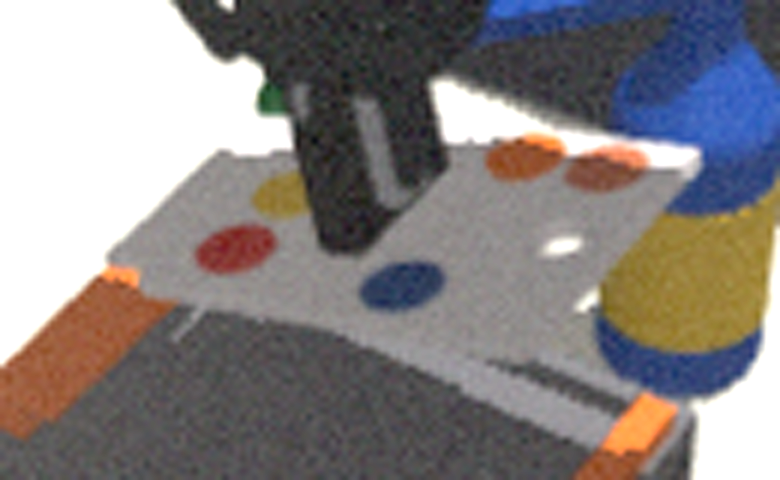

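```bash
sed -i 's/^TCPP=.*/TCPP=np.array([-.0013,0,.0246])/' h.py
python3 - <<'E'
from h import *
p0,R0,s=cur();print(p0,s["clock"])
for a in((52,0,60,.26),(55,0,46,.26),(62,0,45.5,.26),(73,0,45.5,.26)):
    p,T=palpose(*a);print(a,p.round(4),*rel(p0,R0,p,T))
E
```

```text
[ 0.50918954 -0.00357334  0.15527711] 5.45
(52, 0, 60, 0.26) [ 0.508  -0.0032  0.1034] [ 0.    -0.     0.004] [12.  50.5  0.4]
(55, 0, 46, 0.26) [ 0.511  -0.0031  0.0894] [ 0.    -0.     0.004] [18.5 63.3  0.4]
(62, 0, 45.5, 0.26) [ 0.518  -0.0031  0.0889] [ 0.    -0.     0.004] [25.4 62.   0.4]
(73, 0, 45.5, 0.26) [ 0.529  -0.0029  0.0889] [ 0.    -0.     0.004] [36.  59.2  0.4]
```

Call:
send_rows(
  series="0 0 0 0 0 0 0;0 0 0 0 0 0 0;0 0 0 0 0 0 0",
)

```text
clock: 5.7
position: [0.5089, -0.0037, 0.1546]
tool_rot: [-1.571, 0.257, 0.012]
force: [-0.7, 0.2, -3.6]
grip_width: 0.0129
```

Call:
send_rows(
  series="0 0 0.003 4 18 0 0;0 0 0.003 8 35 0 0;0 0 0.003 12 49 0 0;0 0 0.003 17 58 0 0;0 0 0.003 19 62 0 0;0 0 0.003 22 62 0 0;0 0 0.003 25 61 0 0;0 0 0.003 25 61 0 0;0 0 0.003 25 61 0 0;0 0 0.003 25 61 0 0",
)

```text
clock: 6.53
position: [0.5174, -0.0036, 0.0891]
tool_rot: [-1.571, 0.26, 0.012]
force: [-0.9, -0.4, -3.6]
grip_width: 0.013
```

Run:
```python
from h import *
for n in("side",): cv2.imwrite(f"pics/{n}5.png",cams.grab_frame(n)[:,:,::-1])
p0,R0,s=cur();print(s["position"],s["tool_rot"],s["force"],s["moment"],s["grip_width"])
n="side";r=(265,190,405,300);k=5
im=cv2.imread(f"pics/{n}5.png");c=cv2.resize(im[r[1]:r[3],r[0]:r[2]],None,fx=k,fy=k,interpolation=cv2.INTER_CUBIC)
cv2.imwrite("pics/dk5.png",cv2.convertScaleAbs(c,alpha=2.2))
```

```text
[ 0.51729693 -0.0035924   0.08897279] [-1.57121929  0.26056089  0.01158625] [ 0.3006272   0.19129707 -3.80675055] [-0.03549133 -0.47693844  0.00721749] 0.013032199230399517
```

View pics/dk5.png

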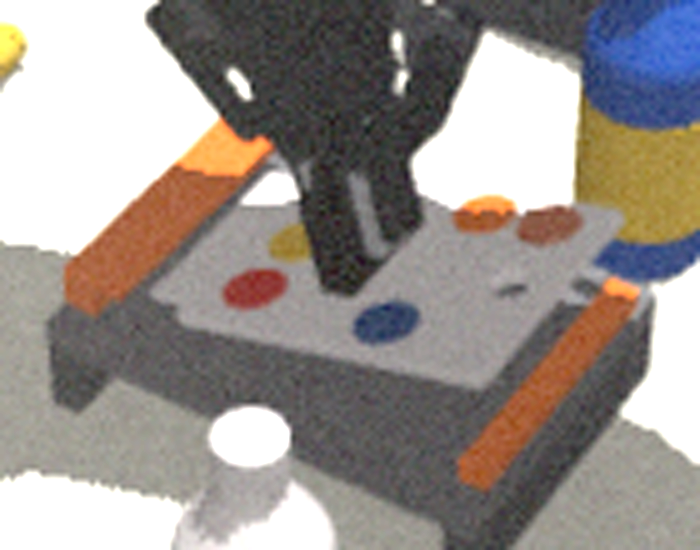

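Call:
send_rows(
  series="0 0 0 3 -1 0 0;0 0 0 5 -1.5 0 0;0 0 0 8 -2 0 0;0 0 0 11 -3 0 0;0 0 0 11 -3 0 0;0 0 0 11 -3 0 0;0 0 0 11 -3 0 0",
)

```text
clock: 7.17
position: [0.5285, -0.0034, 0.0886]
tool_rot: [-1.571, 0.261, 0.012]
force: [0.5, -0.6, -2.8]
grip_width: 0.0127
```

Run:
```python
from h import *
for n in("side",): cv2.imwrite(f"pics/{n}6.png",cams.grab_frame(n)[:,:,::-1])
p0,R0,s=cur();print(s["position"],s["tool_rot"],s["force"],s["moment"],s["grip_width"])
n="side";r=(265,190,405,300);k=5
im=cv2.imread(f"pics/{n}6.png");c=cv2.resize(im[r[1]:r[3],r[0]:r[2]],None,fx=k,fy=k,interpolation=cv2.INTER_CUBIC)
cv2.imwrite("pics/dk6.png",cv2.convertScaleAbs(c,alpha=2.2))
for a in((73,0,45.5,.26),(74,0,44,.15),(74.5,0,43.5,.07),(75,0,42.5,0.02),(75,0,42,0)):
    p,T=palpose(*a);print(a,p.round(4),*rel(p0,R0,p,T))
```

```text
[ 0.52842931 -0.00340618  0.08857018] [-1.57112314  0.26134323  0.01180593] [-0.21695566 -0.37019692 -3.55557681] [ 0.03945049 -0.44430198  0.01397778] 0.012986279069248293
(73, 0, 45.5, 0.26) [ 0.529  -0.0029  0.0889] [ 0.    -0.    -0.001] [ 0.5 -0.5  0.5]
(74, 0, 44, 0.15) [ 0.5256 -0.003   0.0797] [ 0.    -0.    -0.111] [-0.4  9.3  0.5]
(74.5, 0, 43.5, 0.07) [ 0.5235 -0.003   0.0734] [ 0.    -0.    -0.191] [-0.8 15.9  0.5]
(75, 0, 42.5, 0.02) [ 0.5226 -0.003   0.0686] [ 0.    -0.    -0.241] [-0.5 20.8  0.5]
(75, 0, 42, 0) [ 0.5221 -0.003   0.0666] [ 0.    -0.    -0.261] [-0.4 22.9  0.5]
```

View pics/dk6.png

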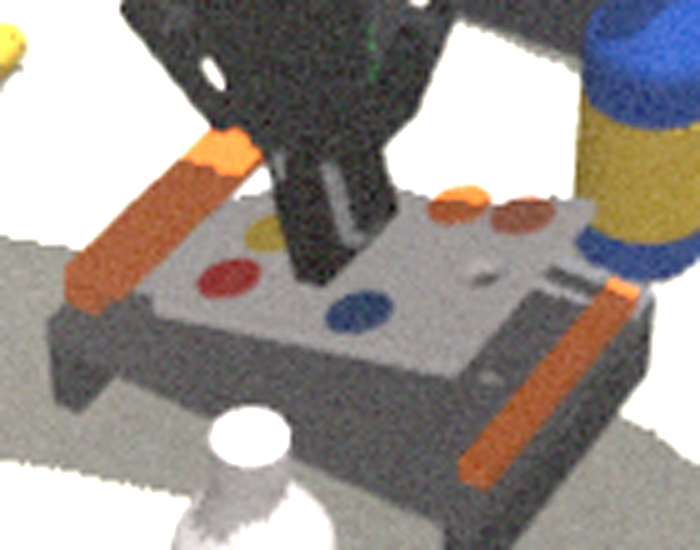

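Call:
send_rows(
  series="0 0 -0.04 0 3 0.5 0;0 0 -0.08 0 6 0.5 0;0 0 -0.11 0 9 0.5 0;0 0 -0.15 -0.5 12.5 0.5 0;0 0 -0.19 -0.5 16 0.5 0;0 0 -0.22 -0.5 19 0.5 0;0 0 -0.24 -0.5 20.5 0.5 0;0 0 -0.24 -0.5 20.5 0.5 0;0 0 -0.24 -0.5 20.5 0.5 0",
)

```text
clock: 7.97
position: [0.5226, -0.003, 0.0691]
tool_rot: [-1.571, 0.022, 0.012]
force: [0.3, 0.1, -3.1]
grip_width: 0.0129
```

Run:
```python
from h import *
for n in("side",): cv2.imwrite(f"pics/{n}7.png",cams.grab_frame(n)[:,:,::-1])
p0,R0,s=cur();print(s["position"],s["tool_rot"],s["force"],s["moment"],s["grip_width"])
n="side";r=(265,190,405,300);k=5
im=cv2.imread(f"pics/{n}7.png");c=cv2.resize(im[r[1]:r[3],r[0]:r[2]],None,fx=k,fy=k,interpolation=cv2.INTER_CUBIC)
cv2.imwrite("pics/dk7.png",cv2.convertScaleAbs(c,alpha=2.2))
```

```text
[ 0.52298271 -0.00295188  0.06915605] [-1.57116079  0.02153261  0.01188254] [ 0.69470428  0.29471396 -3.70018036] [-0.00387582 -0.02609607 -0.00206774] 0.012697063162715258
```

View pics/dk7.png

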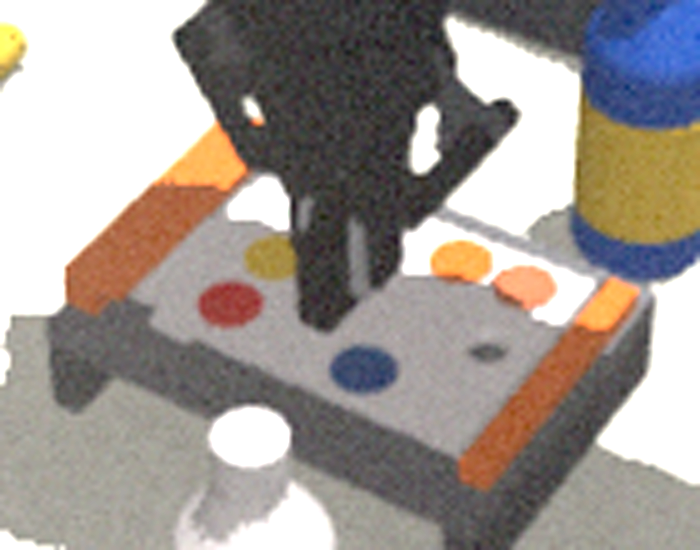

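Call:
send_rows(
  series="0 0 -0.011 0 1 0 0;0 0 -0.022 0 2 0 0;0 0 -0.022 0 2.5 0 0;0 0 -0.022 0 2.5 0 0;0 0 -0.022 0 2.5 0 0",
)

```text
clock: 8.43
position: [0.5232, -0.003, 0.0671]
tool_rot: [-1.571, -0.002, 0.012]
force: [-2.3, -0.1, 12.9]
grip_width: 0.0129
```

Call:
send_rows(
  series="0 0 0 0 0 0 0.05;0 0 0 0 0 0 0.2;0 0 0 0 0 0 0.35;0 0 0 0 0 0 0.45;0 0 0 0 0 0 0.45;0 0 0 0 -10 0 0.45;0 0 0 0 -30 0 0.45;0 0 0 0 -65 0 0.45;0 0 0 0 -100 0 0.45;0 0 0 0 -140 0 0.45;0 0 0 0 -175 0 0.45;0 0 0 0 -180 0 0.45;0 0 0 0 -180 0 0.45",
)

```text
clock: 9.52
position: [0.5235, -0.003, 0.2494]
tool_rot: [-1.571, -0.005, 0.012]
force: [-0.0, -0.0, -0.6]
grip_width: 0.0385
```

Run:
```python
from h import *
for n in("side","top"): cv2.imwrite(f"pics/{n}8.png",cams.grab_frame(n)[:,:,::-1])
p0,R0,s=cur();print(s["position"],s["tool_rot"],s["force"],s["moment"],s["grip_width"])
n="side";r=(265,190,405,300);k=5
im=cv2.imread(f"pics/{n}8.png");c=cv2.resize(im[r[1]:r[3],r[0]:r[2]],None,fx=k,fy=k,interpolation=cv2.INTER_CUBIC)
cv2.imwrite("pics/dk8.png",cv2.convertScaleAbs(c,alpha=2.2))
```

```text
[ 0.52220112 -0.0030557   0.24625603] [-1.57126672e+00 -6.49191679e-04  1.17328528e-02] [-0.44408611  0.11806426 -1.37152197] [ 0.00756104 -0.00038209 -0.02038947] 0.03865658960312454
```

View pics/dk8.png

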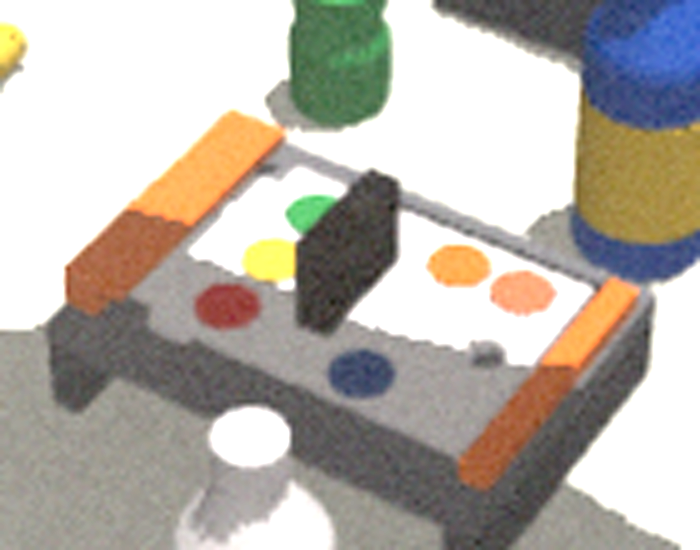

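View pics/top8.png

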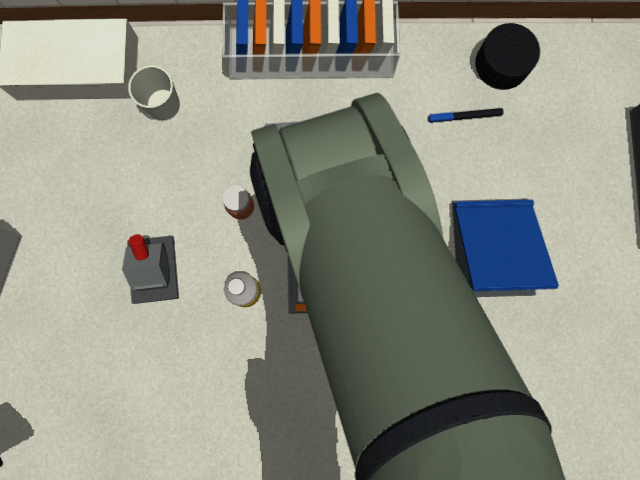

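```bash
cat >> h.py <<'E'
OH=np.array([.5088,.30,0]);YH=.11;TH=np.radians(35)
AX=frame(YH,TH).apply([0,0,1]);MOUTH=OH+frame(YH,0).apply([.016,0,.067])
E
python3 - <<'E'
from h import *
p0,R0,s=cur();print(p0)
T=tool(YH,TH,1)
for l in(.016,.08,.15):
    p=MOUTH+AX*l;print(l,p.round(4),*rel(p0,R0,p,T))
print(T.as_euler("xyz"))
E
```

```text
[ 0.52220112 -0.0030557   0.24625603]
0.016 [0.5338 0.3028 0.0801] [ 0.461 -1.612  0.508] [ 15.1 166.  305.7]
0.08 [0.5703 0.3068 0.1325] [ 0.461 -1.612  0.508] [ 51.7 113.6 309.3]
0.15 [0.6102 0.3112 0.1899] [ 0.461 -1.612  0.508] [ 91.7  56.3 313.2]
[-9.59931089e-01  2.22044605e-16  1.68079633e+00]
```

Call:
send_rows(
  series="0.03 -0.1 0.032 6 0 20 1;0.06 -0.2 0.064 12 0 40 1;0.09 -0.3 0.095 18 0 60 1;0.115 -0.403 0.127 24 0 80 1;0.144 -0.504 0.159 30 0 100 1;0.173 -0.604 0.19 36 0 120 1;0.202 -0.705 0.222 42 0 140 1;0.23 -0.806 0.254 48 0 160 1;0.26 -0.907 0.286 54 0 180 1;0.288 -1.007 0.318 60 0 200 1;0.317 -1.108 0.349 66 0 225 1;0.346 -1.209 0.381 72 0 250 1;0.375 -1.31 0.413 78 10 275 1;0.403 -1.41 0.445 84 25 300 1;0.432 -1.511 0.476 92 40 313 1;0.461 -1.612 0.508 92 56 313 1;0.461 -1.612 0.508 92 56 313 1;0.461 -1.612 0.508 92 56 313 1;0.461 -1.612 0.508 92 56 313 1;0.461 -1.612 0.508 92 56 313 1",
)

```text
clock: 11.28
position: [0.6115, 0.3103, 0.1918]
tool_rot: [-0.963, 0.001, 1.678]
force: [0.2, -0.3, 0.6]
grip_width: 0.0855
```

Run:
```python
from h import *
for n in("side","top"): cv2.imwrite(f"pics/{n}9.png",cams.grab_frame(n)[:,:,::-1])
p0,R0,s=cur();print(s["position"],s["tool_rot"],s["force"],s["moment"],s["grip_width"])
T=tool(YH,TH,1)
for l in(.016,.08,.15):
    p=MOUTH+AX*l;print(l,p.round(4),*rel(p0,R0,p,T))
def f(n,r,k):
    im=cv2.imread(f"pics/{n}9.png");c=cv2.resize(im[r[1]:r[3],r[0]:r[2]],None,fx=k,fy=k,interpolation=cv2.INTER_CUBIC)
    draw(n,c,MOUTH+np.outer([0,.038,.06],AX),k=k,off=np.array(r[:2]));return c
cv2.imwrite("pics/g9.png",cv2.convertScaleAbs(np.hstack([f("top",(90,160,250,320),2.5),f("side",(150,280,310,440),2.5)]),alpha=1.8))
t=cv2.imread("pics/top9.png");cv2.imwrite("pics/c9.png",cv2.convertScaleAbs(cv2.resize(t[190:320,275:375],None,fx=4,fy=4,interpolation=cv2.INTER_CUBIC),alpha=1.5))
```

```text
[0.61150291 0.31028877 0.19192638] [-9.62900935e-01  2.84531690e-04  1.67854432e+00] [ 0.26304555 -0.15568414  0.9611105 ] [ 0.04986317 -0.55175416  0.00849127] 0.0857035652777898
0.016 [0.5338 0.3028 0.0801] [ 0.003 -0.002  0.001] [  0.9 136.4   0.2]
0.08 [0.5703 0.3068 0.1325] [ 0.003 -0.002  0.001] [ 1.  72.4  0. ]
0.15 [0.6102 0.3112 0.1899] [ 0.003 -0.002  0.001] [ 1.   2.4 -0.2]
```

View pics/g9.png

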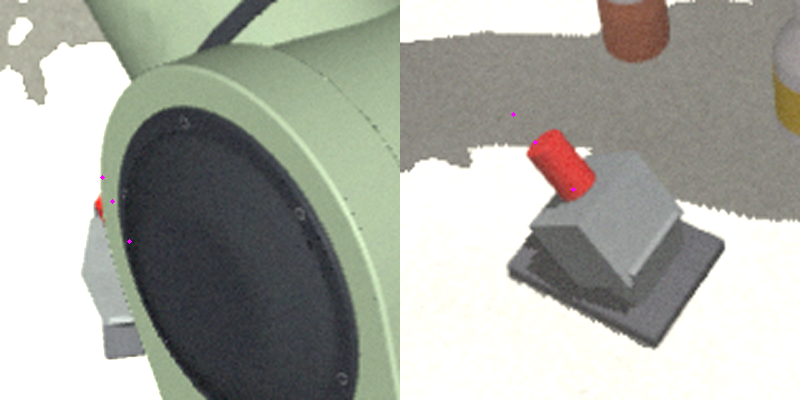

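View pics/c9.png

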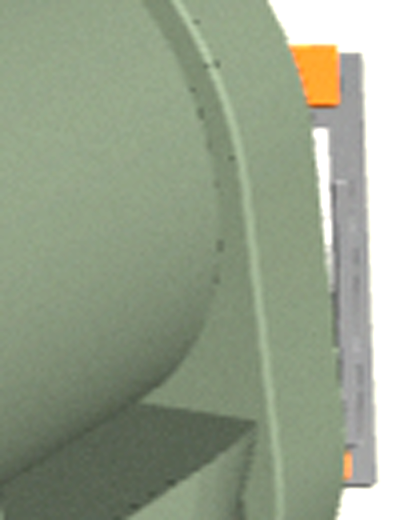

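Call:
send_rows(
  series="0 0 0 0.5 30 0 1;0 0 0 1 55 0 1;0.003 -0.002 0 1 75 0 1;0.003 -0.002 0 1 90 0 1;0.003 -0.002 0 1 105 0 1;0.003 -0.002 0 1 120 0 1;0.003 -0.002 0 1 130 0 1;0.003 -0.002 0 1 135 0 1;0.003 -0.002 0 1 135 0 1;0.003 -0.002 0 1 135 0 1",
)

```text
clock: 12.22
position: [0.5345, 0.3035, 0.0804]
tool_rot: [-0.958, -0.001, 1.682]
force: [0.1, -0.5, 0.2]
grip_width: 0.086
```

Run:
```python
from h import *
for n in("side",): cv2.imwrite(f"pics/{n}10.png",cams.grab_frame(n)[:,:,::-1])
p0,R0,s=cur();print(s["position"],s["tool_rot"],s["force"],s["moment"],s["grip_width"])
T=tool(YH,TH,1)
p=MOUTH+AX*.016;print(*rel(p0,R0,p,T))
n="side";r=(150,280,310,440);k=3.7
im=cv2.imread(f"pics/{n}10.png");c=cv2.resize(im[r[1]:r[3],r[0]:r[2]],None,fx=k,fy=k,interpolation=cv2.INTER_CUBIC)
cv2.imwrite("pics/g10.png",cv2.convertScaleAbs(c,alpha=1.8))
```

```text
[0.53456221 0.3037109  0.08056508] [-9.58686970e-01 -1.49776444e-03  1.68211372e+00] [0.60914737 0.35095525 0.26545631] [ 0.04220208 -0.6179041  -0.00120303] 0.08561117043810444
[-0.001  0.002  0.   ] [-0.9  0.9  0.4]
```

View pics/g10.png

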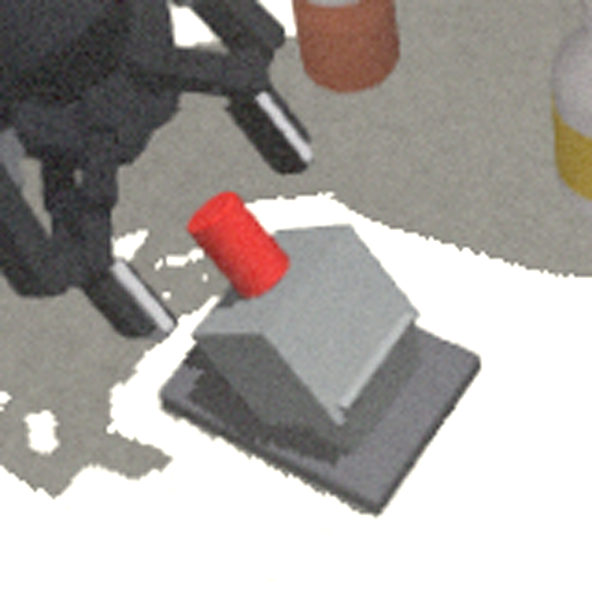

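Call:
send_rows(
  series="0 0 0 0 0 0 0.5;0 0 0 0 0 0 0.4;0 0 0 0 0 0 0.3;0 0 0 0 0 0 0.25;0 0 0 0 0 0 0.15;0 0 0 0 0 0 0;0 0 0 0 0 0 0;0 0 0 0 0 0 0",
  force=60,
)

```text
clock: 12.93
position: [0.5343, 0.3023, 0.0801]
tool_rot: [-0.958, 0.001, 1.683]
force: [0.6, -7.4, 6.9]
grip_width: 0.0226
```

Call:
send_rows(
  series="0 0 0 0 -5 0 0;0 0 0 0 -15 0 0;0 0 0 0 -30 0 0;0 0 0 0 -50 0 0;0 0 0 0 -75 0 0;0 0 0 0 -100 0 0;0 0 0 0 -125 0 0;0 0 0 0 -140 0 0;0 0 0 0 -140 0 0;0 0 0 0 -140 0 0",
)

```text
clock: 13.77
position: [0.614, 0.3129, 0.1944]
tool_rot: [-0.958, -0.002, 1.683]
force: [-1.9, 0.1, -1.1]
grip_width: 0.0228
```

Run:
```python
from h import *
for n in("side",): cv2.imwrite(f"pics/{n}11.png",cams.grab_frame(n)[:,:,::-1])
p0,R0,s=cur();print(s["position"],s["tool_rot"],s["force"],s["moment"],s["grip_width"])
n="side";r=(120,230,320,430);k=3
im=cv2.imread(f"pics/{n}11.png");c=cv2.resize(im[r[1]:r[3],r[0]:r[2]],None,fx=k,fy=k,interpolation=cv2.INTER_CUBIC)
cv2.imwrite("pics/g11.png",cv2.convertScaleAbs(c,alpha=1.8))
T=tool(YD,0,1)
O=OD-[.0013,0,0]; H=O+frame(YD,0).apply([-.058,0,0])
# tcp height over tip: 45+16=61mm
for z in(.048+.06,.048+.01,.003):
    p=H+[0,0,z+.061];print(z,p.round(4),*rel(p0,R0,p,T))
```

```text
[0.61355831 0.31265418 0.19368214] [-9.57178139e-01 -1.07733481e-03  1.68329880e+00] [ 0.23254069 -0.17048004 -0.78980234] [ 0.08563979 -0.63860505  0.00848904] 0.022510489181489898
0.108 [ 0.4641 -0.0037  0.169 ] [-0.613  0.098 -0.03 ] [-297.6  125.9  136.4]
0.058 [ 0.4641 -0.0037  0.119 ] [-0.613  0.098 -0.03 ] [-297.7  166.8  107.6]
0.003 [ 0.4641 -0.0037  0.064 ] [-0.613  0.098 -0.03 ] [-297.7  211.7   76. ]
```

View pics/g11.png

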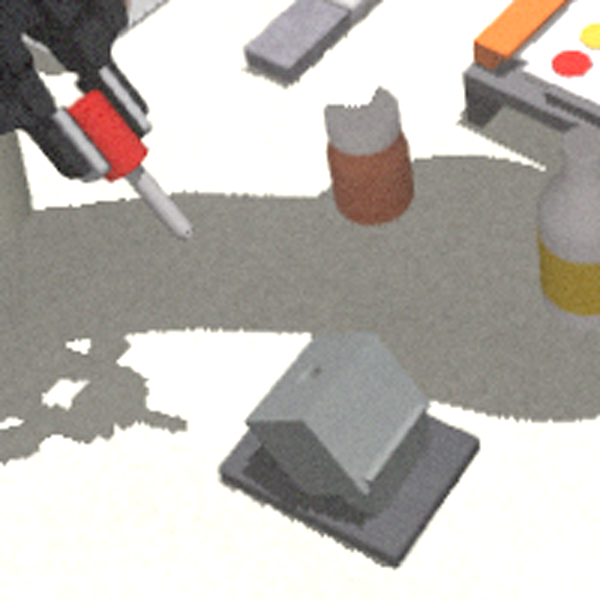

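Call:
send_rows(
  series="-0.05 0.01 0 -25 -10 25 0;-0.1 0.02 0 -50 -10 50 0;-0.16 0.03 -0.01 -80 -5 70 0;-0.22 0.035 -0.01 -110 0 90 0;-0.29 0.045 -0.015 -140 8 107 0;-0.35 0.055 -0.02 -170 18 125 0;-0.42 0.065 -0.02 -200 28 140 0;-0.48 0.075 -0.025 -230 38 155 0;-0.55 0.085 -0.03 -260 48 170 0;-0.613 0.098 -0.03 -285 56 180 0;-0.613 0.098 -0.03 -297.5 60 183 0;-0.613 0.098 -0.03 -297.5 60 183 0;-0.613 0.098 -0.03 -297.5 85 165 0;-0.613 0.098 -0.03 -297.5 110 148 0;-0.613 0.098 -0.03 -297.5 120 140 0;-0.613 0.098 -0.03 -297.5 120 140 0;-0.613 0.098 -0.03 -297.5 120 140 0",
)

```text
clock: 15.23
position: [0.4647, -0.0028, 0.1764]
tool_rot: [-1.57, -0.001, 1.583]
force: [0.3, -0.5, 0.0]
grip_width: 0.0226
```

Run:
```python
from h import *
for n in("side","top"): cv2.imwrite(f"pics/{n}12.png",cams.grab_frame(n)[:,:,::-1])
p0,R0,s=cur();print(s["position"],s["tool_rot"],s["force"],s["moment"],s["grip_width"])
tip=p0+R0.apply([0,.061,0]); print("tip",tip)
H=OD-[.0013,0,0]+frame(YD,0).apply([-.058,0,.048])
def f(n,r,k):
    im=cv2.imread(f"pics/{n}12.png");c=cv2.resize(im[r[1]:r[3],r[0]:r[2]],None,fx=k,fy=k,interpolation=cv2.INTER_CUBIC)
    c=cv2.convertScaleAbs(c,alpha=1.8)
    draw(n,c,[tip,p0+R0.apply([0,.016,0])],k=k,off=np.array(r[:2]));draw(n,c,[H],(0,255,0),k=k,off=np.array(r[:2]));return c
cv2.imwrite("pics/g12.png",f("side",(280,150,440,300),4));cv2.imwrite("pics/t12.png",f("top",(270,180,390,330),4))
T=tool(YD,0,1)
for z in(.058,.046,.003):
    p=np.r_[H[:2],z+.061];print(z,p.round(4),*rel(p0,R0,p,T))
```

```text
[ 0.46543302 -0.00312859  0.1774459 ] [-1.57218057e+00 -4.79783810e-04  1.58249887e+00] [-0.20249026  0.16486489  0.30358437] [ 0.02217869 -0.00844477  0.02968741] 0.022748672214685937
tip [ 0.46551711 -0.00309833  0.11644596]
0.058 [ 0.4641 -0.0037  0.119 ] [ 0.001 -0.     0.   ] [-0.6 58.4  1.4]
0.046 [ 0.4641 -0.0037  0.107 ] [ 0.001 -0.     0.   ] [-0.6 70.4  1.4]
0.003 [ 0.4641 -0.0037  0.064 ] [ 0.001 -0.     0.   ] [ -0.6 113.4   1.5]
```

View pics/g12.png

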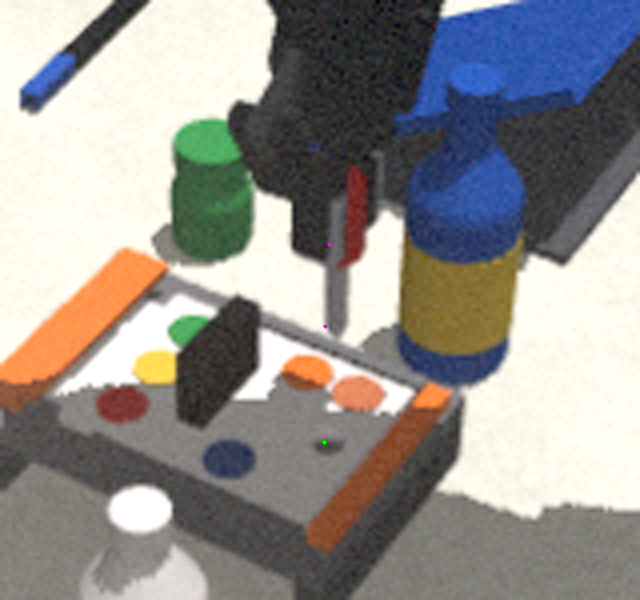

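View pics/t12.png

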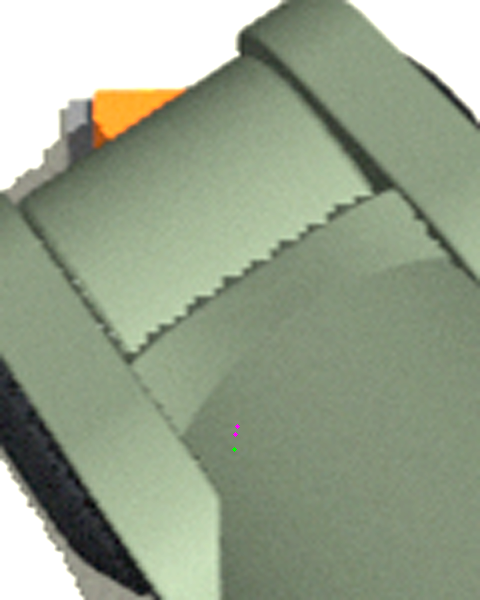

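Run:
```python
from h import *
im=cv2.imread("pics/side12.png")
a=cv2.resize(im[200:240,345:385],None,fx=14,fy=14,interpolation=cv2.INTER_CUBIC)[:560,:400]
im8=cv2.imread("pics/side9.png")
b=cv2.resize(im[245:275,345:375],None,fx=13,fy=13,interpolation=cv2.INTER_CUBIC)
cv2.imwrite("pics/z12.png",cv2.convertScaleAbs(np.hstack([a,cv2.copyMakeBorder(b,0,560-b.shape[0],0,0,cv2.BORDER_CONSTANT)]),alpha=2))
```

```text
(no output)
```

View pics/z12.png

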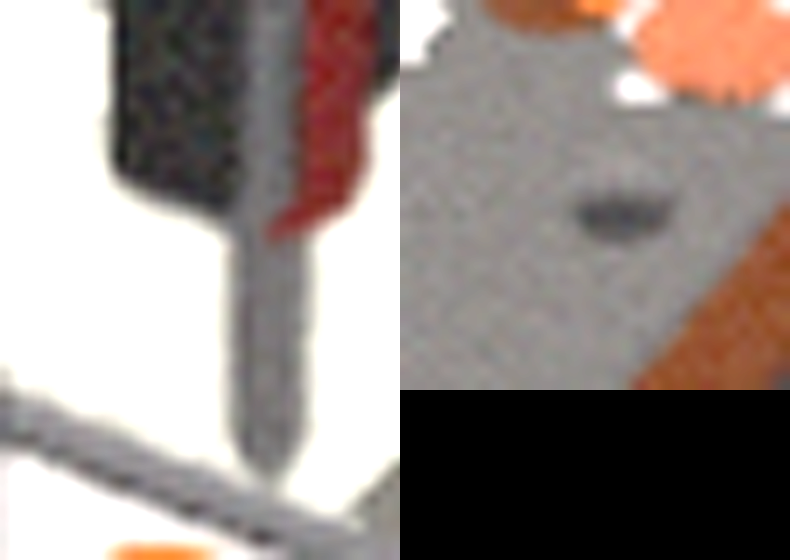

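Run:
```python
from h import *
t=onz("side",(363.6,233.2),.1164);h=onz("side",(361.6,260.3),.048)
print(t,h,(h-t)*1000)
for d in((1,0),(0,1)): print(onz("side",(361.6+d[0],260.3+d[1]),.048)-h)
p0,R0,s=cur();print(p0)
# expected side-cam offset of FK-known point: palette at release
```

```text
[ 0.45891362 -0.00094291  0.1164    ] [ 0.46227556 -0.00439631  0.048     ] [  3.36194075  -3.4533971  -68.4       ]
[-0.00149608 -0.00097517  0.        ]
[-0.00131941  0.00220511  0.        ]
[ 0.46543302 -0.00312859  0.1774459 ]
```

Call:
send_rows(
  series="0 0 0 0 15 -1 0;0 0 0 -0.5 30 -1.5 0;0 0 0 -0.5 42 -1.5 0;0 0 0 -0.5 52 -1.5 0;0 0 0 -0.5 57 -1.5 0;0 0 0 -0.5 57 -1.5 0;0 0 0 -0.5 57 -1.5 0",
)

```text
clock: 15.92
position: [0.4665, -0.004, 0.1196]
tool_rot: [-1.571, -0.0, 1.582]
force: [0.6, 0.1, -0.8]
grip_width: 0.0226
```

Run:
```python
from h import *
im=cams.grab_frame("side")[:,:,::-1]
cv2.imwrite("pics/side13.png",im)
p0,R0,s=cur();print(s["position"],s["tool_rot"],s["force"],s["moment"],s["grip_width"])
a=cv2.resize(im[225:285,330:400],None,fx=10,fy=10,interpolation=cv2.INTER_CUBIC)
cv2.imwrite("pics/z13.png",cv2.convertScaleAbs(a,alpha=2.2))
```

```text
[ 0.4666679  -0.00401671  0.11985733] [-1.57163753e+00 -3.05891568e-04  1.58199996e+00] [ 0.4340146  -0.33585082 -1.00937023] [0.0293279  0.00278528 0.01900077] 0.022736261177990845
```

View pics/z13.png

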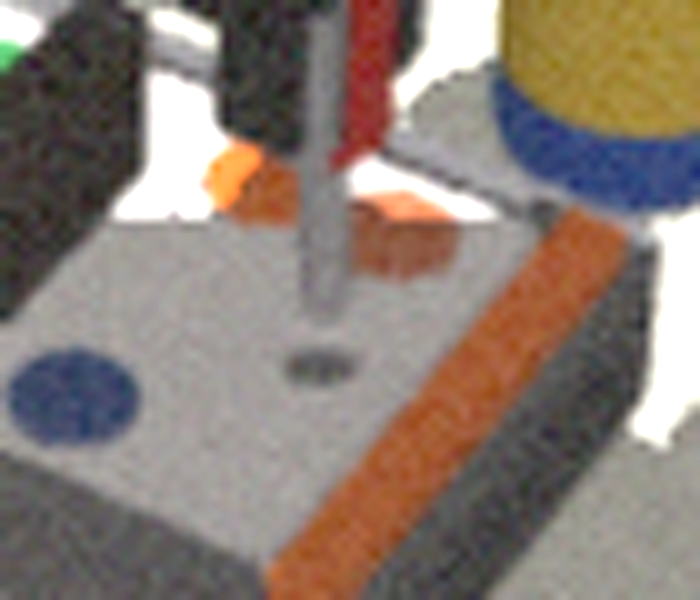

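Call:
send_rows(
  series="0 0 0 -0.5 4 -0.8 0;0 0 0 -0.5 8 -0.8 0;0 0 0 -0.5 12 -0.8 0;0 0 0 -0.5 16 -0.8 0;0 0 0 -0.5 20 -0.8 0;0 0 0 -0.5 20 -0.8 0",
)

```text
clock: 16.47
position: [0.4668, -0.0046, 0.0986]
tool_rot: [-1.57, -0.0, 1.582]
force: [-0.6, -0.3, 0.3]
grip_width: 0.0225
```

Call:
send_rows(
  series="0 0 0 0 5 0 0;0 0 0 0 10 0 0;0 0 0 0 15 0 0;0 0 0 0 20 0 0;0 0 0 0 25 0 0;0 0 0 0 29 0 0;0 0 0 0 32 0 0;0 0 0 0 32 0 0;0 0 0 0 32 0 0",
)

```text
clock: 17.22
position: [0.467, -0.0046, 0.0672]
tool_rot: [-1.571, -0.0, 1.582]
force: [-1.0, 0.3, -1.3]
grip_width: 0.0223
```

Call:
send_rows(
  series="0 0 0 0 1 0 0;0 0 0 0 2 0 0;0 0 0 0 3 0 0;0 0 0 0 4 0 0;0 0 0 0 4 0 0;0 0 0 0 4 0 0",
)

```text
clock: 17.72
position: [0.4675, -0.0045, 0.065]
tool_rot: [-1.573, 0.001, 1.582]
force: [-15.0, -0.9, 49.0]
grip_width: 0.0222
```

Call:
send_rows(
  series="0 0 0 0 -1.5 0 0;0 0 0 0 -2 0 0;0 0 0 0 -2 0 0",
)

```text
clock: 17.97
position: [0.4672, -0.0047, 0.0655]
tool_rot: [-1.571, -0.0, 1.582]
force: [-3.0, -1.2, 1.1]
grip_width: 0.0222
```

Run:
```python
from h import *
im=cams.grab_frame("side")[:,:,::-1]
cv2.imwrite("pics/side14.png",im)
p0,R0,s=cur();print(s["position"],s["tool_rot"],s["force"],s["moment"],s["grip_width"])
a=cv2.resize(im[195:295,280:410],None,fx=6,fy=6,interpolation=cv2.INTER_CUBIC)
cv2.imwrite("pics/z14.png",cv2.convertScaleAbs(a,alpha=2.2))
```

```text
[ 0.46719397 -0.00477586  0.06538608] [-1.57113314e+00 -1.38038676e-04  1.58168402e+00] [-3.85688263 -1.17048031  6.12782709] [-0.26468982  0.72580697 -0.01300779] 0.022331056335924613
```

View pics/z14.png

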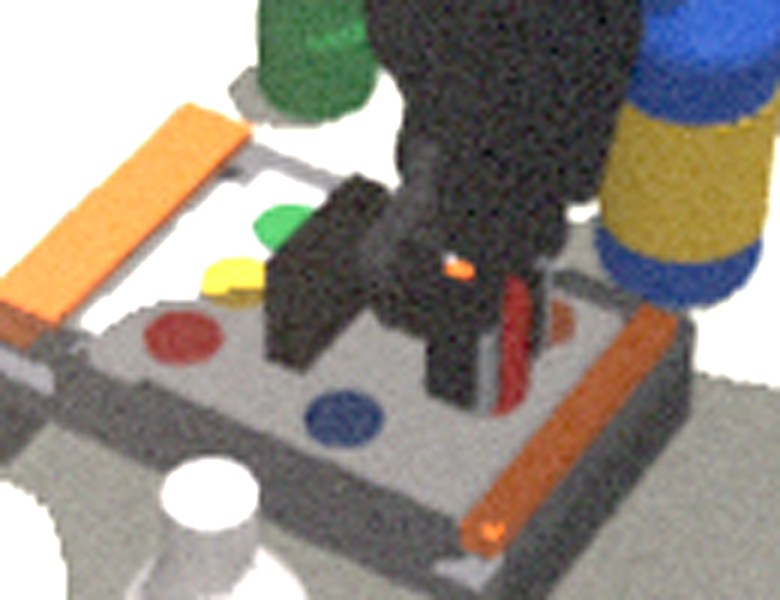

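Call:
send_rows(
  series="0 0 0 0 0 0 0.3;0 0 0 0 0 0 0.4;0 0 0 0 0 0 0.5;0 0 0 0 0 0 0.55;0 0 0 0 0 0 0.55;0 0 0 0 -10 0 0.55;0 0 0 0 -30 0 0.55;0 0 0 0 -60 0 0.55;0 0 0 0 -95 0 0.55;0 0 0 0 -135 0 0.55;0 0 0 0 -170 0 0.55;0 0 0 0 -190 0 0.55;0 0 0 0 -190 0 0.55",
)

```text
clock: 19.1
position: [0.4685, -0.0042, 0.2599]
tool_rot: [-1.577, 0.001, 1.582]
force: [0.5, 0.2, 0.0]
grip_width: 0.047
```

Call:
send_rows(
  series="0 0 0 -30 0 0 0.55;0 0 0 -65 -5 0 0.55;0 0 0 -100 -10 0 0.55;0 0 0 -140 -15 0 0.55;0 0 0 -180 -20 0 0.55;0 0 0 -220 -25 0 0.55;0 0 0 -260 -30 0 0.55;0 0 0 -300 -30 0 0.55;0 0 0 -300 -30 0 0.55;0 0 0 -300 -30 0 0.55",
)

```text
clock: 19.93
position: [0.4697, -0.3063, 0.2849]
tool_rot: [-1.571, -0.002, 1.579]
force: [0.7, 0.7, -1.2]
grip_width: 0.047
```

Run:
```python
from h import *
p0,R0,s=cur();print(s["position"],s["force"],s["clock"])
for n,r in(("side",(265,180,405,300)),("top",(270,185,385,325))):
    im=cams.grab_frame(n)[:,:,::-1];cv2.imwrite(f"pics/{n}15.png",im)
    cv2.imwrite(f"pics/z15{n}.png",cv2.convertScaleAbs(cv2.resize(im[r[1]:r[3],r[0]:r[2]],None,fx=4.2,fy=4.2,interpolation=cv2.INTER_CUBIC),alpha=1.6))
```

```text
[ 0.46969031 -0.30629121  0.28488042] [ 0.65770492  0.66429775 -1.16309306] 19.9333
```

View pics/z15side.png

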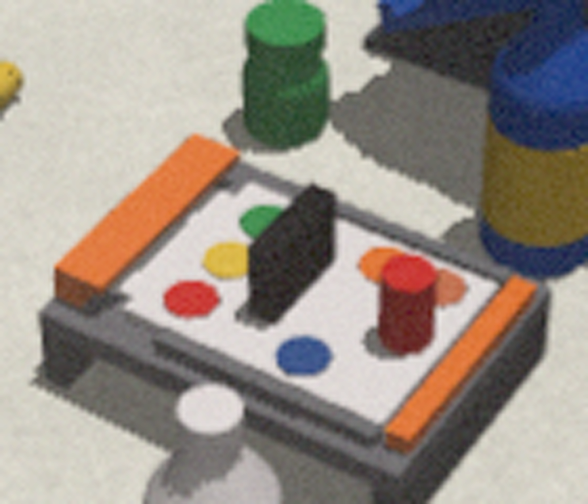

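View pics/z15top.png

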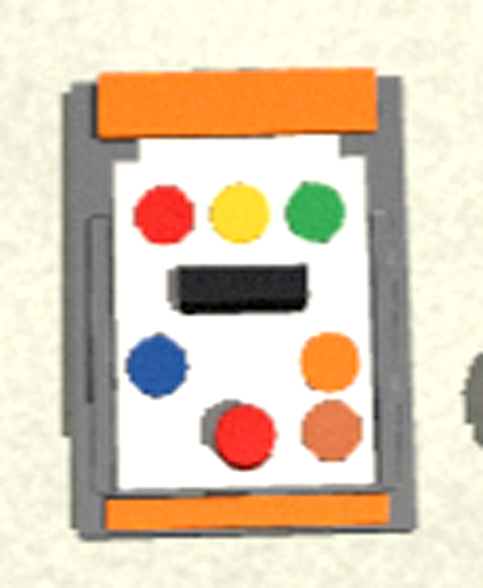

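Run:
```python
from h import *
for n in("top","side"):
    im=cv2.imread(f"pics/{n}15.png");h=cv2.cvtColor(im,cv2.COLOR_BGR2HSV)
    r=(270,185,385,325) if n=="top" else (340,230,385,275)
    m=cv2.inRange(h,np.array((0,150,60)),np.array((4,255,255)))|cv2.inRange(h,np.array((175,150,60)),np.array((180,255,255)))
    k=np.zeros_like(m);k[r[1]:r[3],r[0]:r[2]]=255;m&=k
    nn,l,st,ce=cv2.connectedComponentsWithStats(m)
    for i in range(1,nn):
        if st[i,4]>40: print(n,st[i],ce[i])
top_t=(270+245/4.2-.4,185+433/4.2-.4); top_s=(265+409/4.2-.4,180+274/4.2-.4)
print("head top tri",tri(top_s,top_t),"top@.086",onz("top",top_t,.086),"side@.086",onz("side",top_s,.086))
a=onz("top",(270+118/4.2-.4,185+489/4.2-.4),.048);b=onz("top",(270+376/4.2-.4,185+484/4.2-.4),.048);print("pal rear",a,b,(a+b)/2)
print("tongue notch corners",onz("top",(270+113/4.2,185+160/4.2-.4),.048),onz("top",(270+367/4.2,185+156/4.2-.4),.048))
for nm,P in(("blue",(.4784,-.1365)),):pass
d=cv2.absdiff(cv2.imread("pics/top15.png"),cv2.imread("pics/top0.png"))
cv2.imwrite("pics/top15b.png",cv2.imread("pics/top15.png"))
```

```text
top [302 230  14  13 144] [308.79861111 235.94444444]
top [321 282  14  15 169] [327.64497041 288.65088757]
side [356 241  13  23 180] [362.13333333 249.82777778]
head top tri [ 0.4660133  -0.0040732   0.08422889] top@.086 [ 0.46845041 -0.00280102  0.086     ] side@.086 [ 0.46242504 -0.00345998  0.086     ]
pal rear [0.44974117 0.0467162  0.048     ] [ 0.45060941 -0.05448655  0.048     ] [ 0.45017529 -0.00388518  0.048     ]
tongue notch corners [0.58078598 0.04731447 0.048     ] [ 0.5813205 -0.0541864  0.048    ]
```

View pics/top15.png

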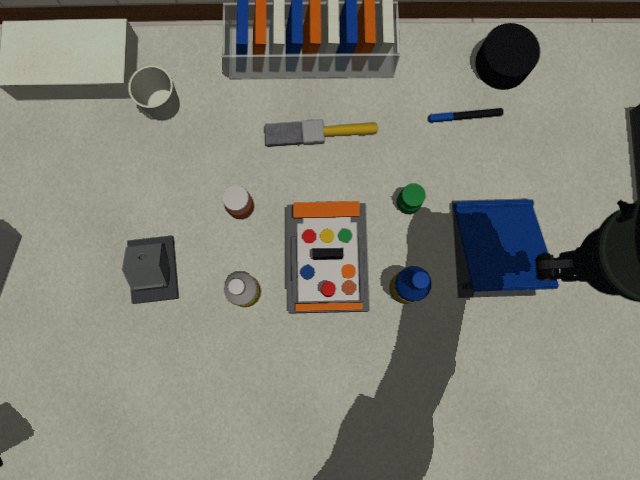

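```bash
python3 -c "
from workcell import bot,monitor
print(bot.job_done());print(monitor.observe()['clock'])"
```

```text
the job is handed in; nothing more can be done
None
the job is handed in; nothing more can be done
```

I took the palette from the stand and tucked its tongue under the lip at about 0.26 rad tilt. I lowered it flat, put the pin through both holes, let go of everything and moved the gripper clear. I handed the job in just after 20 s on the clock, and no verdict was reported.

**What the last checks showed:**
- **Palette:** the last pictures show it flat in the dock with its tongue under the lip. It sits about 2 mm towards the lip end, with yaw within 0.01 rad of the dock's axis.
- **Pin:** the top of the head measured 84 mm (two views), against 86 mm expected when fully home. In the top view its axis is about 3 mm from the dock hole, with a limit of 5 mm.
- **Bottles and pots:** all four look unmoved compared with the first picture.

**Checks that disagreed or came close:**
- **Camera offset:** the side camera sat about 2 to 3 pixels off the top camera and the arm's own position throughout. I used it mainly for relative checks.
- **Pin force:** the final push briefly read 49 N at the wrist when the head seated, and I eased off at once. That is under the 120 N wrist limit. The 40 N limit applies to the arm or gripper body pressing on something, and this force went through the held pin.

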